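# Feel a notched camera-module carrier home into its keyed inspection nest

## Robot

A 7-joint arm with a two-finger parallel gripper is mounted at the origin on the work surface. World frame = base frame: x ahead of the robot, y to its left, z up, the work surface at z = 0. Lengths are in m, angles in rad, forces in N, time in s.
With the tool pointing down it reaches from about 0.35 to 0.9 m from the base axis. Payload 8.1 kg.
Tool frame: the origin (TCP) lies at the very end of the fingers, on their centre line; the grasp point (between the pads) lies bot.tcp_to_grasp behind it (bot.tcp_to_grasp is the distance from the TCP to the grasp point, in m); z points along the fingers, x is the direction in which the jaws open and shut, and the axes are right-handed (so a half turn about z gives the same grasp; the last joint's range is limited). The gripper opens to 92 mm and grips with 3 to 60 N. Pads are 19 mm wide; open, the fingers measure 130 mm over their backs; the gripper's body (75 mm by 190 mm) begins 47 mm behind the grasp point.
Start: joints at [-1.239, 0.434, 0.025, 1.573, -0.012, 1.134, -0.075], TCP at [0.263, 0.567, 0.227] pointing down, gripper open.
Joint ranges: [-2.62, 2.62], [-0.44, 2.09], [-1.27, 1.32], [0.08, 2.57], [-1.32, 4.46], [0.12, 2], [-2.74, 2.74]. Speed limits (rad/s): [2.22, 2.22, 3.01, 3.01, 3.14, 3.14, 3.14].

## Interface

Orientations are given as a unit quaternion [w, x, y, z].
In Python, from workcell import readout, vision, bot gives the robot as it stands.
- The arm moves only by the shell command python3 -m handwheel 'ROWS' [OPENING]. ROWS is JSON, a list of rows, each a list of 4 numbers: the shift along the tool's x, y, z in mm, then the turn about the tool's z in degrees. A call has 1 to 5 rows; each row is the pose to reach, as a shift and turn from the pose measured when the call began, along the tool's axes at that moment; what a row does not reach only later rows make up. A row lasts 1/12 s, in which the tool goes at most 41.7 mm and 7.16 degrees, less where a joint would pass 70% of its speed; a pose out of reach is approached as far as the arm can. A call with a gripper value outside its range is refused whole. OPENING is the opening, from -1 (shut) to 1 (fully open), set as the call begins (- or left out, the last holds). The fingers move at their own pace and stop on an object; the grip force is fixed at half the most. Time passes only in rows, so rows that repeat a pose let the fingers close. It gives the time, the measured TCP pose, the force and the opening at its end, in the units of the state.
- readout.get_state(): the state, without advancing time (a new reading comes with each control period).
- vision.get_image(name): name is "side" or "top" or "wrist"; returns a dict with "frame" (400x640x3 uint8, blue, green, red), "fx", "fy", "cx", "cy" (pixels), "rvec" (rotation vector, rad) and "tvec" (3), from world to camera coordinates, as OpenCV has them. Camera axes: x right, y down, z forward; pixel columns grow to the right and rows downward; lengths in m; the calibration is good to about 2 mm. A picture is of the moment at which its call begins. There is no depth.
- bot.sign_off(): hands the job in, once; it reports no verdict.
The state is a dict: "clock": time; "joints": joint angles; "joint_velocities": joint speeds; "joint_torque": joint torques, N m; "eef_pos": TCP position; "ee_rot": TCP orientation; "contact_force": force on the tool from outside, world axes, zero at the start; "moment": the same for the moment, N m; "finger_gap": opening from 0.0 (shut) to 1.0 (fully open).
Only numpy, scipy, OpenCV 4.12 (cv2) and the standard library are available. Lean on these libraries where they do the work, as an engineer would, in place of code of your own. Each camera call takes 0.05 s, during which the arm holds its last target.

## Task

Pick the camera-module carrier out of the dark tray and seat it in the sprung, keyed nest: the nest's key ring has been left turned at some unknown angle, so rest the carrier on the keys with a light push, turn it until its three notches find them, and let it down fully home, level on the cup's floor, then let go. Be gentle with the module (never press, twist or knock it against the nest with more than 25 N in all) and leave the jar, the steel cap and the tweezers where they are.

Things in the scene. Friction and masses are not known exactly. Their poses are not given: they have to be found in the camera images.
- carrier_center (a point): Loose carrier, 110-180 g: aluminium disc 60 mm across, 13 mm thick, lying flat in the tray; on its middle a black square camera housing, 24 x 24 mm, from 13 to 41 mm above the disc's underside (grip its sides, which face +-x and +-y of this point), lens on top to 44 mm. Site on the disc's axis, 22 mm above the underside; z up, x towards the notch with the yellow dot.
- carrier_notch (a point): The carrier's first notch, beside the yellow dot, at mid-thickness, 26 mm from the axis. Three such notches, each 11 mm wide and 9.5 mm deep inwards from the rim, go right through the disc, at 0 (this one), 130 and 235 degrees counter-clockwise from above, so it fits one way round only. Axes as carrier_center.
- cup_seat (a point): Centre of the floor of the nest's dark steel cup, 32 mm above the table when the cup is up. The carrier's underside rests here when home; on top of the keys it stands 7 mm higher. Cup inside 63 mm, outside 80 mm across; wall straight to 10 mm above the floor, flaring to 12.5 mm. z up; x towards the white mark on the nest's base.
- cup_keys (a point): Centre of the cup at the keys' top, 7 mm above its floor. Three dark keys along the wall, 7 mm wide, 7 mm high, reaching 9 mm inwards, at 0, 130 and 235 degrees counter-clockwise from the key ring's zero direction. That direction is unknown, 0.2 to 1.3 rad counter-clockwise (from above) of this point's x axis, which points to the white mark; it stays fixed. Play over the keys: about 4 degrees either way.
- nest: Nest base, fixed: aluminium block 110 x 110 x 20 mm with the cup in its middle. Origin at the centre of its underside; x towards the white line on its top edge. The cup rides on a vertical spring: it starts to sink at about 4 N of push (held carrier's weight included), takes about 1.5 N more per mm, and stops hard after 4 mm (about 10 N).
- tray: Fixed shallow dark tray, 150 (x) x 130 (y) mm, rim 12 mm high, floor about 4 mm above the table; the carrier starts on its floor. Origin at the centre of its underside.
- jar: Bystander: loose glass jar with a white lid, 48 mm across, 65 mm high. Origin at the centre of its underside.
- cap: Bystander: loose round steel cap, 38 mm across, 14 mm high. Origin at the centre of its underside.
- tweezers: Bystander: loose steel tweezers with pink grips, 120 mm long, 6 mm high, lying along their x axis. Origin at their middle, at table height.
Not all that is in view belongs to the job. What is shaped like the part that bears carrier_center but purple is not meant. Several things look just like the tray: the one meant starts farthest to the robot's left.

How it is judged:
On the way:
1. the carrier is lifted clear of the tray (height (world z) of carrier_center above 0.045 m and contact force between carrier and tray below 0.1 N), for 0.2 s.
At the end, for the whole second after the job is handed in: The carrier stands in the cup, its underside on the cup's floor (within 2 mm, so the notches are over the keys), centred within 4 mm, level within 0.06 rad, released and at rest (z of carrier_center in the frame of cup_seat between 0.0195 and 0.024 m and horizontal distance between carrier_center and cup_seat below 0.004 m and angle between carrier_center's own z axis and vertical below 0.06 rad and contact force between carrier and the fingers below 0.05 N and linear speed of carrier below 0.01 m/s); the robot touches nothing.
It fails at once if the carrier is pressed, twisted or knocked against the nest with more than 25 N (all contacts added) (contact force between carrier and nest above 25 N).
It fails at once if the jar is moved by more than 15 mm or tipped (distance of jar from where it was at the start of the episode above 0.015 m or angle between jar's own z axis and vertical above 0.4 rad).
It fails at once if the steel cap is moved by more than 15 mm (distance of cap from where it was at the start of the episode above 0.015 m).
It fails at once if the tweezers are moved by more than 15 mm (distance of tweezers from where it was at the start of the episode above 0.015 m).
It also fails if it takes over 58 s, if anything falls off the work surface, if the arm or the gripper's body presses on something with over 40 N, if the wrist force passes 120 N, or if a joint passes its speed limit or range.

## Working session

There is one attempt and no reset: what is moved stays moved. The work goes in short steps, Python scripts to look and compute and a shell command to move; the robot and the scene stay as the last step left them, time stands still between calls to the robot, and variables do not carry over. Pictures are saved under pics/ and viewed, and the job is handed in when it is done.

```bash
mkdir -p pics; ls; cat > h.py <<'E'
import numpy as np, cv2
from workcell import readout, vision, bot
def shot(n,f):
    d=vision.get_image(n); cv2.imwrite('pics/'+f+'.png',d['frame']); np.savez('pics/'+f+'.npz',**{k:np.array(v) for k,v in d.items()}); return d
def ray(d,u,v,z):
    R=cv2.Rodrigues(np.array(d['rvec'],float))[0]; t=np.array(d['tvec'],float).ravel()
    c=-R.T@t; r=R.T@np.array([(u-d['cx'])/d['fx'],(v-d['cy'])/d['fy'],1.])
    return c+r*(z-c[2])/r[2]
def proj(d,P):
    K=np.array([[d['fx'],0,d['cx']],[0,d['fy'],d['cy']],[0,0,1.]])
    return cv2.projectPoints(np.array(P,float).reshape(-1,1,3),np.array(d['rvec'],float),np.array(d['tvec'],float),K,None)[0].reshape(-1,2)
def load(f): 
    z=np.load('pics/'+f+'.npz'); return {k:z[k] for k in z}
E
python3 - <<'E'
from h import *
print(readout.get_state(), bot.tcp_to_grasp)
for n in('top','side','wrist'):
    d=shot(n,n+'0'); R=cv2.Rodrigues(np.array(d['rvec']))[0]; print(n,d['fx'],-R.T@np.array(d['tvec']).ravel(),R.round(2).tolist())
E
```

```text
pics
{'clock': 0.0, 'joints': array([-1.23861975,  0.4352251 ,  0.02498056,  1.57408726, -0.01160018,
        1.1339765 , -0.0750908 ]), 'joint_velocities': array([7.76490385e-07, 1.02711421e-03, 7.26341758e-04, 7.58576226e-04,
       1.33957111e-03, 5.49517990e-04, 6.19632096e-05]), 'joint_torque': array([ 3.01713726e-05, -6.67847013e+01,  9.84614566e-01, -3.14449596e+01,
       -6.06654561e-02,  4.26384062e-02,  1.62957213e-04]), 'eef_pos': array([0.26309969, 0.56637411, 0.22594754]), 'ee_rot': array([ 4.76207810e-04,  8.42991135e-01,  5.37926896e-01, -6.12177116e-04]), 'contact_force': array([-0.16432745,  0.00419401,  0.36338199]), 'moment': array([ 0.03938087, -0.05045268,  0.03316516]), 'finger_gap': 1.0002720316907348} 0.0188
top 424.1811197043081 [ 0.46898006 -0.10121862  0.95548351] [[-0.02, -1.0, -0.0], [-0.99, 0.02, -0.12], [0.12, -0.0, -0.99]]
side 362.4578842932334 [0.07971825 0.37370385 0.44180357] [[-0.69, -0.72, 0.01], [-0.37, 0.34, -0.86], [0.62, -0.6, -0.51]]
wrist 283.11898805619313 [0.19621276 0.59688479 0.38442163] [[0.42, 0.91, -0.0], [0.87, -0.4, 0.27], [0.25, -0.12, -0.96]]
```

View pics/top0.png

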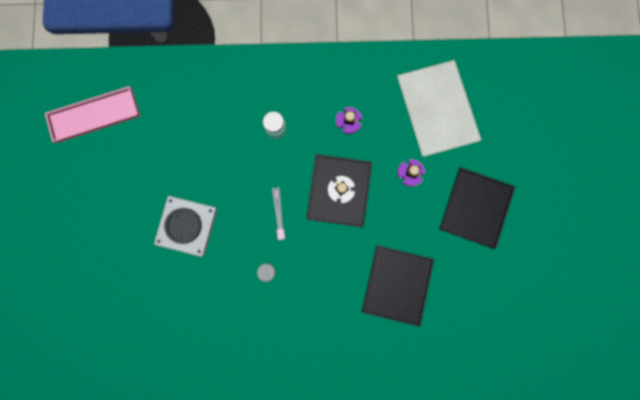

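View pics/side0.png

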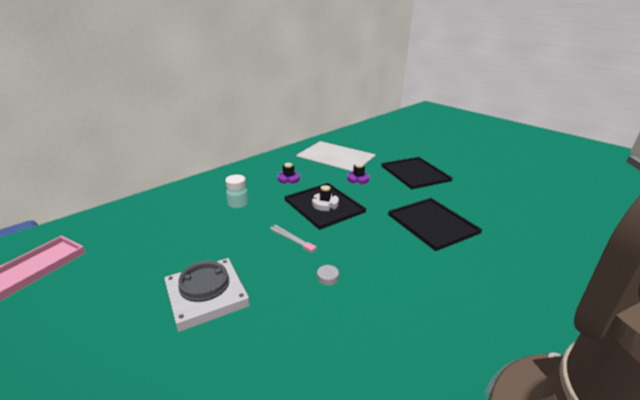

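View pics/wrist0.png

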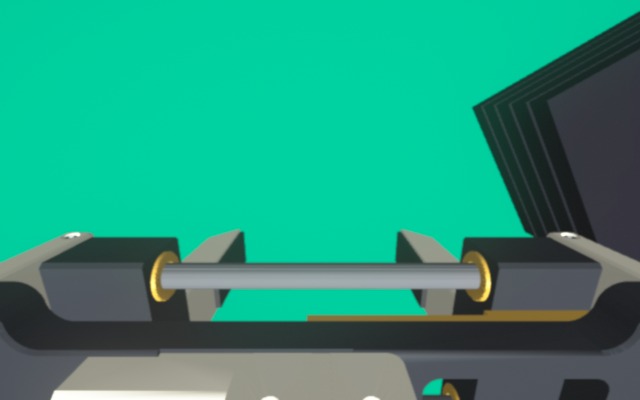

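Top view: the candidates are the silver carrier at (342,188), in the leftmost of three dark trays at (340,190), and two purple look-alikes at (349,120) and (412,172). The other two trays are at (398,286) and (477,208). I choose the silver one in the leftmost tray and will check it in a crop. The nest is at (184,226), the cap at (266,272), the tweezers at (278,213) and the jar at (273,122).

```bash
python3 - <<'E'
from h import *
t=cv2.imread('pics/top0.png'); s=cv2.imread('pics/side0.png')
a=cv2.resize(t[150:230,300:380],(400,400),interpolation=cv2.INTER_CUBIC)
b=cv2.resize(t[190:262,148:220],(400,400),interpolation=cv2.INTER_CUBIC)
cv2.imwrite('pics/c1.png',np.hstack([a,b]))
a=cv2.resize(s[170:240,280:370],(400,300),interpolation=cv2.INTER_CUBIC)
b=cv2.resize(s[250:330,155:255],(400,300),interpolation=cv2.INTER_CUBIC)
cv2.imwrite('pics/c2.png',np.hstack([a,b]))
d=load('top0')
for n,u,v,z in [('disc',342,189,.017),('lens',342,187,.048),('tray',340,190,.012),('nest',184,226,.03),('cap',266,272,.014),('tw',277,213,.003),('jar',273,122,.065)]: print(n,ray(d,u,v,z).round(4))
E
```

```text
disc [ 0.5924 -0.15    0.017 ]
lens [ 0.5927 -0.1486  0.048 ]
tray [ 0.5909 -0.1458  0.012 ]
nest [0.518  0.1973 0.03  ]
cap [0.4139 0.0216 0.014 ]
tw [ 0.5435 -0.0029  0.003 ]
jar [ 0.7357 -0.0031  0.065 ]
```

View pics/c1.png

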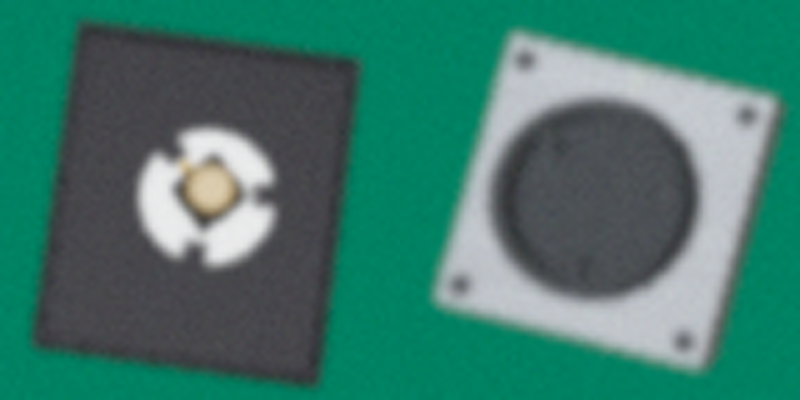

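View pics/c2.png

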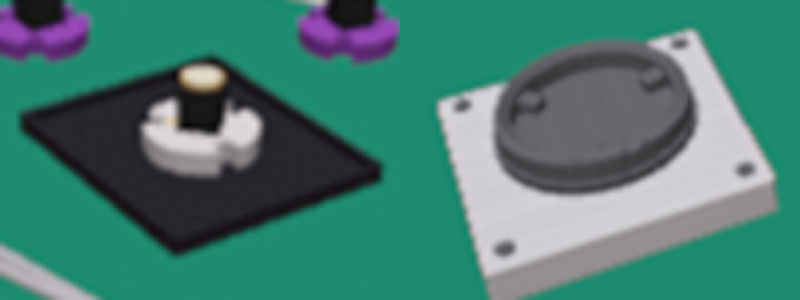

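```bash
cat >> h.py <<'E'
from scipy.spatial.transform import Rotation as Ro
def pose():
    s=readout.get_state(); q=s['ee_rot']; return np.array(s['eef_pos']),Ro.from_quat([q[1],q[2],q[3],q[0]]).as_matrix(),s
def goto(P,yaw=None):
    p,R,s=pose(); d=R.T@(np.array(P)-p)*1000
    y=np.degrees(np.arctan2(R[1,0],R[0,0])); 
    tr=0 if yaw is None else -(yaw-y)
    print('t',round(s['clock'],2),'tcp',p.round(4),'yaw',round(y,2),'gap',round(s['finger_gap'],3),'F',np.round(s['contact_force'],2),'j',np.round(s['joints'],2)); print('  row:',d.round(1),'turn',round(tr,2))
E
python3 - <<'E'
from h import *
p,R,s=pose(); d=load('wrist0')
# where does a point at tool offset (0,y,dz) appear
for y in(-.12,-.09,-.06,-.03,0): print(y,proj(d,p+R@np.array([0,y,.226-.042])).round())
goto([.518,.197,.226]); 
for y in (-.1,): goto(np.array([.518,.197,.226])-R@np.array([0,-.05,0]))
E
```

```text
-0.12 [[321.  77.]]
-0.09 [[321. 105.]]
-0.06 [[321. 132.]]
-0.03 [[321. 158.]]
0 [[321. 182.]]
t 0.15 tcp [0.2631 0.5665 0.2261] yaw 65.08 gap 1.0 F [-0.27 -0.64  0.65] j [-1.24  0.44  0.02  1.57 -0.01  1.13 -0.08]
  row: [-227.7  386.8    0.4] turn 0
t 0.15 tcp [0.2631 0.5665 0.2261] yaw 65.08 gap 1.0 F [-0.27 -0.64  0.65] j [-1.24  0.44  0.02  1.57 -0.01  1.13 -0.08]
  row: [-2.277e+02  4.368e+02  4.000e-01] turn 0
```

```bash
python3 -m handwheel '[[-228,417,0,0],[-228,417,0,0],[-228,417,0,0],[-228,417,0,0],[-228,417,0,0]]'; python3 - <<'E'
from h import *
p,R,s=pose();goto(np.array([.518,.197,.226])-R@np.array([0,-.03,0]))
E
```

```text
clock: 0.57
eef_pos: [0.3875, 0.3973, 0.2265]
ee_rot: [0.0, 0.843, 0.538, -0.001]
contact_force: [0.4, 0.6, 0.1]
finger_gap: 1.001
t 0.57 tcp [0.3875 0.3973 0.2265] yaw 65.1 gap 1.001 F [0.44 0.6  0.12] j [-0.95  0.32  0.08  1.75 -0.03  1.07  0.27]
  row: [-126.8  232.7    0.7] turn 0
```

```bash
python3 -m handwheel '[[-127,233,0,0],[-127,233,0,0],[-127,233,0,0],[-127,233,0,0],[-127,233,0,0]]'; python3 -m handwheel '[[-35,65,0,0],[-35,65,0,0],[-35,65,0,0],[-35,65,0,0]]'; python3 - <<'E'
from h import *
p,R,s=pose();goto(np.array([.518,.197,.226])-R@np.array([0,-.03,0]))
shot('wrist','w1')
E
```

```text
clock: 0.98
eef_pos: [0.5112, 0.2295, 0.2266]
ee_rot: [0.0, 0.843, 0.538, -0.001]
contact_force: [1.6, 1.1, -0.8]
finger_gap: 0.998
clock: 1.32
eef_pos: [0.5564, 0.1677, 0.2264]
ee_rot: [0.001, 0.844, 0.536, -0.001]
contact_force: [0.1, 1.1, 0.1]
finger_gap: 1.001
t 1.32 tcp [0.5564 0.1677 0.2264] yaw 64.83 gap 1.001 F [0.14 1.12 0.14] j [-0.52  0.36  0.19  1.69 -0.07  1.09  0.82]
  row: [ 10.2 -17.2   0.3] turn 0
```

View pics/w1.png

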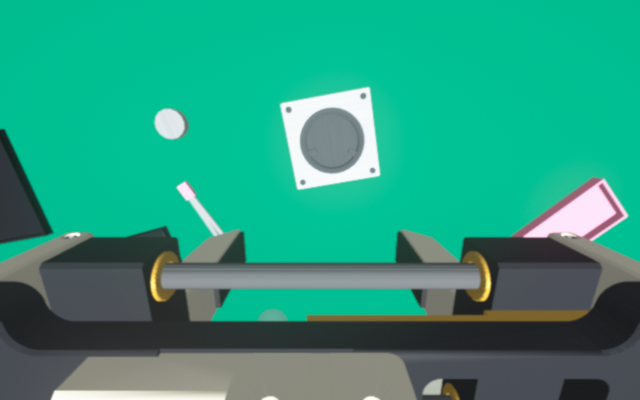

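```bash
python3 - <<'E'
from h import *
d=load('w1'); c=ray(d,332,140,.0445); print(c)
p,R,s=pose();goto(np.array([c[0],c[1],.13])-R@np.array([0,-.06,0]))
E
```

```text
[0.5158491  0.20113368 0.0445    ]
t 1.37 tcp [0.5553 0.17   0.2263] yaw 65.02 gap 0.999 F [0.15 1.02 0.76] j [-0.53  0.36  0.19  1.69 -0.07  1.09  0.82]
  row: [11.7 11.1 96.4] turn 0
```

```bash
python3 -m handwheel '[[12,11,96,0],[12,11,96,0],[12,11,96,0],[12,11,96,0],[12,11,96,0]]'; python3 - <<'E'
from h import *
shot('wrist','w2'); i=cv2.imread('pics/w2.png')
cv2.imwrite('pics/w2c.png',cv2.resize(i[0:240,180:480],(750,600),interpolation=cv2.INTER_CUBIC))
E
```

```text
clock: 1.78
eef_pos: [0.5691, 0.1775, 0.1299]
ee_rot: [-0.0, 0.843, 0.538, -0.002]
contact_force: [-0.0, -0.2, -0.1]
finger_gap: 0.999
```

View pics/w2c.png

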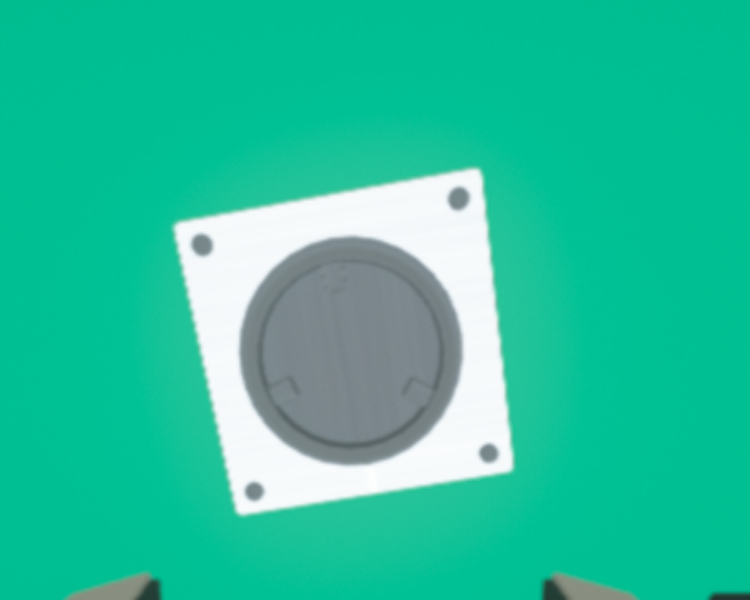

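```bash
python3 - <<'E'
from h import *
d=load('w2'); g=lambda x,y,z: ray(d,180+x/2.5,y/2.5,z)
# cup outer rim ellipse top: threshold
C=g(351,350,.0445); print('rim centre',C)
F=g(351,352,.032); print('floor c',F)
c=(C+F)/2
m=g(372,480,.02)-c; print('mark',np.degrees(np.arctan2(m[1],m[0])))
for n,x,y in[('a',284,389),('b',419,389),('c',333,278)]:
    k=g(x,y,.039)-c; print(n,np.degrees(np.arctan2(k[1],k[0])),np.hypot(k[0],k[1]))
cs=[g(x,y,.02) for x,y in[(176,224),(481,169),(512,468),(238,514)]]
print('block c',np.mean(cs,0)); 
for i in range(4): v=cs[i]-cs[i-1]; print(np.degrees(np.arctan2(v[1],v[0])),np.linalg.norm(v))
E
```

```text
rim centre [0.51662631 0.20112278 0.0445    ]
floor c [0.51797612 0.20048052 0.032     ]
mark -15.61606478597735
a -85.83590805276538 0.02684972078484523
b 36.586845397370084 0.027149643442872722
c 169.28252220131395 0.02487960100486126
block c [0.51881838 0.20032159 0.02      ]
164.38127872976304 0.10893305317096397
74.64313142223733 0.10887257270000997
-15.566313495602952 0.10808546851156832
-104.91146271837715 0.10897860285413791
```

```bash
python3 - <<'E'
from h import *
from scipy.optimize import least_squares
d=load('w2'); px=np.array([(419,389),(333,278),(284,389)],float)/2.5+[180,0]
def keys(c,th,r=.027,z=.039): 
    a=np.radians(th+np.array([0,130,235])); return np.c_[c[0]+r*np.cos(a),c[1]+r*np.sin(a),np.full(3,z)]
f=lambda q:(proj(d,keys(q[:2],q[2]))-px).ravel()
r=least_squares(f,[.5175,.2005,38.],x_scale=[.001,.001,1]); print(r.x,r.fun.round(2))
i=cv2.imread('pics/w2.png')[20:220,220:400]; S=4; i=cv2.resize(i,None,fx=3.2,fy=3,interpolation=cv2.INTER_CUBIC)
c=[.5177,.2006]; th=38.5
def dr(P,col): cv2.polylines(i,[((proj(d,P)-[220,20])*[3.2,3]).astype(int).reshape(-1,1,2)],True,col,1)
A=np.linspace(0,2*np.pi,60)
for rr,z in[(.0315,.032),(.04,.0445)]: dr(np.c_[c[0]+rr*np.cos(A),c[1]+rr*np.sin(A),0*A+z],(0,0,255))
for o in(0,130,235):
    a=np.radians(th+o); u=np.array([np.cos(a),np.sin(a)]);v=np.array([-u[1],u[0]])
    for z,col in((.039,(0,255,255)),):
        dr([list(np.array(c)+u*p+v*q)+[z] for p,q in((.0315,.0035),(.0225,.0035),(.0225,-.0035),(.0315,-.0035))],col)
cv2.imwrite('pics/ov.png',i)
E
```

```text
[ 0.51836619  0.20035985 38.16066076] [ 0.28  0.49  0.04 -1.28 -0.33  0.93]
```

View pics/ov.png

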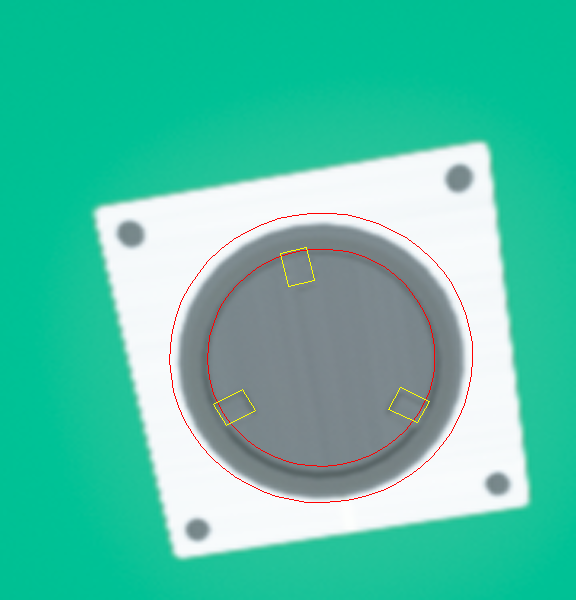

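```bash
python3 - <<'E'
from h import *
goto([.632,-.195,.135],41)
E
```

```text
t 1.83 tcp [0.5701 0.1775 0.1312] yaw 65.12 gap 1.0 F [0.36 0.42 0.38] j [-0.51  0.48  0.17  1.77 -0.1   0.9   0.84]
  row: [-311.8  212.9   -3.6] turn 24.12
```

```bash
python3 -m handwheel '[[-312,213,-4,24],[-312,213,-4,24],[-312,213,-4,24],[-312,213,-4,24],[-312,213,-4,24]]'; python3 - <<'E'
from h import *
goto([.632,-.195,.135],41)
E
```

```text
clock: 2.25
eef_pos: [0.6057, -0.0303, 0.1358]
ee_rot: [0.001, 0.937, 0.35, 0.001]
contact_force: [0.3, 0.4, -1.0]
finger_gap: 1.0
t 2.25 tcp [ 0.6057 -0.0303  0.1358] yaw 41.02 gap 1.0 F [ 0.27  0.37 -1.03] j [-0.25  0.5   0.3   1.75 -0.18  0.92  0.84]
  row: [-88.2 141.5   0.9] turn 0.02
```

```bash
python3 -m handwheel '[[-88,141,0,0],[-88,141,0,0],[-88,141,0,0],[-88,141,0,0],[-88,141,0,0]]'; python3 - <<'E'
from h import *
shot('wrist','w3'); i=cv2.imread('pics/w3.png')
cv2.imwrite('pics/w3c.png',cv2.resize(i[0:240,180:480],(750,600),interpolation=cv2.INTER_CUBIC)); goto([.632,-.195,.135],41)
E
```

```text
clock: 2.67
eef_pos: [0.632, -0.2061, 0.1392]
ee_rot: [0.005, 0.938, 0.346, 0.002]
contact_force: [-1.3, -0.9, 0.9]
finger_gap: 1.002
t 2.72 tcp [ 0.6322 -0.2013  0.1387] yaw 40.58 gap 1.002 F [ 0.65 -0.32 -0.26] j [ 0.02  0.58  0.31  1.6  -0.2   0.99  1.11]
  row: [ 4.  -4.9  3.6] turn -0.42
```

View pics/w3c.png

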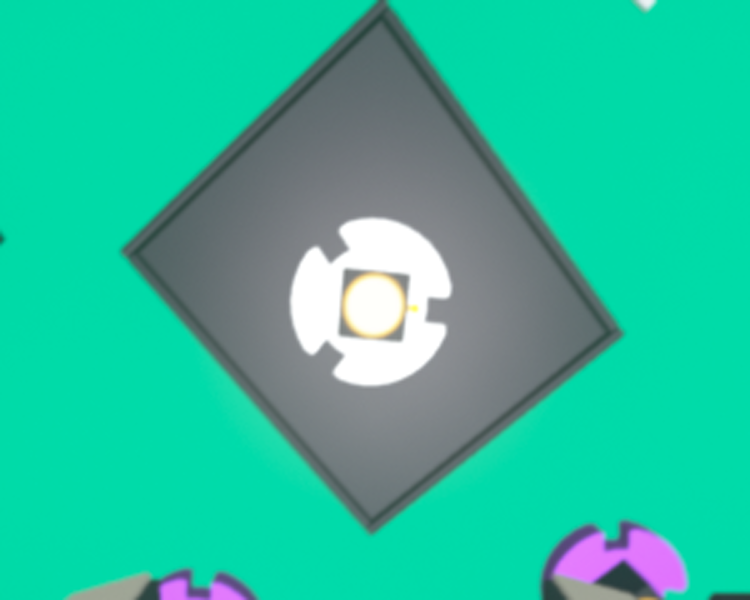

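```bash
python3 - <<'E'
from h import *
from scipy.optimize import least_squares
d=load('w3'); g=lambda x,y,z: ray(d,180+x/2.5,y/2.5,z)
i=d['frame']; m=(i.min(2)>235).astype(np.uint8); n,l,st,ce=cv2.connectedComponentsWithStats(m)
print(g(371,301,.017)); L=g(374,305,.048); print('lens',L)
px=np.array([(437,310),(330,247),(324,351)],float)/2.5+[180,0]
def nt(c,th,r=.026,z=.017):
    a=np.radians(th+np.array([0,130,235])); return np.c_[c[0]+r*np.cos(a),c[1]+r*np.sin(a),np.full(3,z)]
r=least_squares(lambda q:(proj(d,nt(q[:2],q[2]))-px).ravel(),[.592,-.149,38.],x_scale=[.001,.001,1]); print(r.x,r.fun.round(2))
q=[g(x,y,.045) for x,y in[(345,268),(411,275),(404,342),(338,335)]]
print('sq c',np.mean(q,0))
for k in range(4): v=q[k]-q[k-1]; print(np.degrees(np.arctan2(v[1],v[0]))%90,np.linalg.norm(v))
dt=load('top0')
for u,v in((349,118),(412,171)): print('purple',ray(dt,u,v,.044))
goto([r.x[0],r.x[1],.06],r.x[2])
E
```

```text
[ 0.59117717 -0.14664187  0.017     ]
lens [ 0.59187867 -0.14729947  0.048     ]
[ 0.59098182 -0.14772069 34.44271374] [-0.24  0.13  0.06 -1.71  0.18  1.72]
sq c [ 0.59221373 -0.14726842  0.045     ]
34.08808922528985 0.022228708975069043
34.72954478522328 0.02248685192867591
35.59967983541842 0.022294039247374654
34.57024803637566 0.023074358029787873
purple [ 0.74686454 -0.16896503  0.044     ]
purple [ 0.62463868 -0.30224629  0.044     ]
t 2.72 tcp [ 0.6322 -0.2013  0.1387] yaw 40.58 gap 1.002 F [ 0.65 -0.32 -0.26] j [ 0.02  0.58  0.31  1.6  -0.2   0.99  1.11]
  row: [  3.4 -68.1  78.2] turn 6.14
```

```bash
python3 -m handwheel '[[4,-67,68,6],[4,-67,68,6],[4,-67,68,6],[4,-67,68,6],[4,-67,68,6]]'; python3 - <<'E'
from h import *
shot('wrist','w4'); goto([.592,-.1472,.0215],34.7)
E
```

```text
clock: 3.13
eef_pos: [0.5933, -0.1467, 0.0717]
ee_rot: [0.003, 0.954, 0.298, 0.004]
contact_force: [0.2, 0.2, -0.2]
finger_gap: 1.0
t 3.18 tcp [ 0.594  -0.1479  0.0722] yaw 34.66 gap 1.004 F [ 1.59 -0.3   0.33] j [-0.06  0.58  0.31  1.8  -0.24  0.79  0.98]
  row: [-1.6 -2.2 50.7] turn -0.04
```

View pics/w4.png

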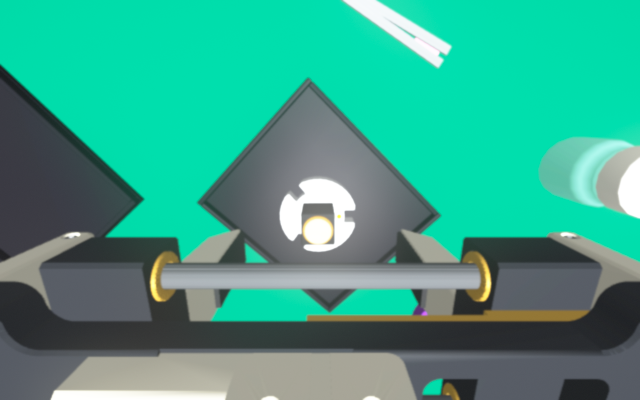

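The wrist view shows the silver carrier, yellow dot at (338,215), centred between the fingers with its housing square to the jaws. I'll go down and grip it.

```bash
python3 -m handwheel '[[-1.5,-1.5,25,0],[-1.5,-1.5,50,0],[-1.5,-1.5,50.5,0],[-1.5,-1.5,50.5,0],[-1.5,-1.5,50.5,0]]'; python3 - <<'E'
from h import *
goto([.592,-.1472,.0215],34.7)
E
```

```text
clock: 3.6
eef_pos: [0.5939, -0.1485, 0.0234]
ee_rot: [0.004, 0.955, 0.298, 0.005]
contact_force: [-0.2, -0.1, 1.3]
finger_gap: 0.999
t 3.6 tcp [ 0.5939 -0.1485  0.0234] yaw 34.63 gap 0.999 F [-0.25 -0.06  1.29] j [-0.04  0.65  0.29  1.83 -0.27  0.69  1.  ]
  row: [-0.8 -2.2  1.9] turn -0.07
```

```bash
python3 -m handwheel '[[-0.8,-2,1.5,0],[-0.8,-2,1.5,0],[-0.8,-2,1.5,0],[-0.8,-2,1.5,0],[-0.8,-2,1.5,0]]' -1;  python3 -m handwheel '[[0,0,0,0],[0,0,0,0],[0,0,0,0]]'; python3 - <<'E'
from h import *
goto([.592,-.1472,.0215],34.7)
E
```

```text
clock: 4.02
eef_pos: [0.5923, -0.1474, 0.0223]
ee_rot: [0.004, 0.955, 0.298, 0.006]
contact_force: [-0.2, -0.3, 0.6]
finger_gap: 0.688
clock: 4.27
eef_pos: [0.5923, -0.1473, 0.0223]
ee_rot: [0.004, 0.955, 0.298, 0.006]
contact_force: [0.4, -0.6, -0.4]
finger_gap: 0.471
t 4.27 tcp [ 0.5923 -0.1473  0.0223] yaw 34.64 gap 0.471 F [ 0.38 -0.55 -0.4 ] j [-0.04  0.65  0.28  1.83 -0.27  0.68  1.  ]
  row: [-0.2 -0.2  0.8] turn -0.06
```

```bash
python3 -m handwheel '[[0,0,0,0],[0,0,0,0],[0,0,0,0],[0,0,0,0],[0,0,0,0]]'; python3 -m handwheel '[[0,0,0,0],[0,0,0,0]]'
```

```text
clock: 4.68
eef_pos: [0.5922, -0.1474, 0.0223]
ee_rot: [0.004, 0.955, 0.298, 0.005]
contact_force: [0.3, -0.6, -0.5]
finger_gap: 0.255
clock: 4.85
eef_pos: [0.5922, -0.1474, 0.0223]
ee_rot: [0.004, 0.955, 0.298, 0.005]
contact_force: [1.0, -0.0, 0.1]
finger_gap: 0.261
```

```bash
python3 -m handwheel '[[0,0,-15,0],[0,0,-45,0],[0,0,-80,0],[0,0,-105,0],[0,0,-105,0]]'; python3 - <<'E'
from h import *
goto([.5183,.2003,.115],30)
E
```

```text
clock: 5.27
eef_pos: [0.5937, -0.1478, 0.1325]
ee_rot: [0.006, 0.955, 0.297, 0.009]
contact_force: [1.3, 0.2, -1.0]
finger_gap: 0.262
t 5.27 tcp [ 0.5937 -0.1478  0.1325] yaw 34.61 gap 0.262 F [ 1.33  0.19 -0.97] j [-0.08  0.5   0.34  1.76 -0.21  0.89  0.95]
  row: [ 135.4 -329.6   13.7] turn 4.61
```

```bash
python3 -m handwheel '[[135,-330,0,-3.5],[135,-330,0,-3.5],[135,-330,0,-3.5],[135,-330,0,-3.5],[135,-330,0,-3.5]]'; python3 - <<'E'
from h import *
goto([.5183,.2003,.125],38)
E
```

```text
clock: 5.68
eef_pos: [0.5466, 0.0587, 0.1276]
ee_rot: [0.006, 0.945, 0.326, 0.009]
contact_force: [0.8, 1.0, -1.1]
finger_gap: 0.259
t 5.68 tcp [0.5466 0.0587 0.1276] yaw 38.1 gap 0.259 F [ 0.8   1.01 -1.13] j [-0.45  0.42  0.31  1.91 -0.16  0.82  0.62]
  row: [  65.  -129.     1.1] turn 0.1
```

```bash
python3 -m handwheel '[[65,-129,1,0],[65,-129,1,0],[65,-129,1,0],[65,-129,1,0],[65,-129,1,0]]'; python3 -m handwheel '[[0,0,0,0],[0,0,0,0]]'; python3 - <<'E'
from h import *
goto([.5183,.2003,.085],38)
E
```

```text
clock: 6.1
eef_pos: [0.5158, 0.2074, 0.1241]
ee_rot: [0.005, 0.944, 0.331, 0.008]
contact_force: [-0.9, -0.2, -1.6]
finger_gap: 0.258
clock: 6.27
eef_pos: [0.5152, 0.2078, 0.1235]
ee_rot: [0.005, 0.944, 0.331, 0.008]
contact_force: [0.2, 0.1, -1.1]
finger_gap: 0.261
t 6.27 tcp [0.5152 0.2078 0.1235] yaw 38.68 gap 0.261 F [ 0.19  0.14 -1.14] j [-0.7   0.43  0.29  1.9  -0.15  0.82  0.34]
  row: [-2.6  7.3 38.5] turn 0.68
```

```bash
python3 -m handwheel '[[-2.6,7.3,20,0.6],[-2.6,7.3,38,0.6],[-2.6,7.3,38,0.6],[-2.6,7.3,38,0.6]]'; python3 - <<'E'
from h import *
shot('wrist','w5'); shot('side','s5');goto([.5183,.2003,.065],38)
i=cv2.imread('pics/w5.png')[120:320,220:420]; j=cv2.imread('pics/s5.png')[210:340,130:280]
cv2.imwrite('pics/c5.png',np.hstack([cv2.resize(i,(400,400)),cv2.resize(j,(400,400))]))
E
```

```text
clock: 6.6
eef_pos: [0.518, 0.1986, 0.085]
ee_rot: [0.005, 0.946, 0.325, 0.007]
contact_force: [-0.0, -0.5, -0.7]
finger_gap: 0.263
t 6.7 tcp [0.519  0.1998 0.0863] yaw 38.01 gap 0.258 F [ 0.19  1.54 -1.23] j [-0.67  0.48  0.28  1.93 -0.17  0.74  0.36]
  row: [-0.5 -1.1 21.3] turn 0.01
```

View pics/c5.png

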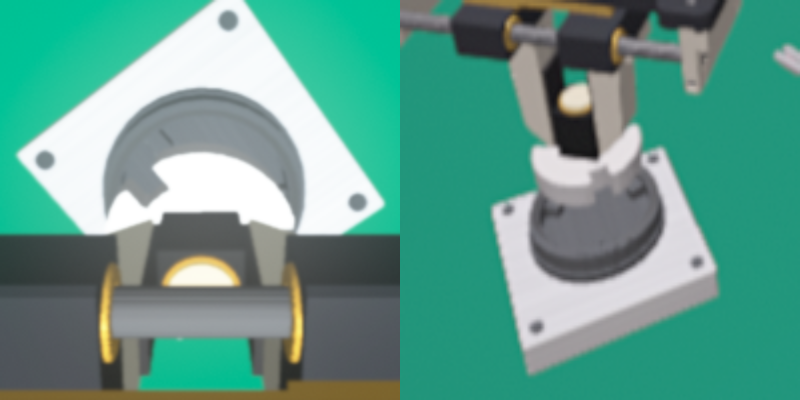

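```bash
cat > ov.py <<'E'
from h import *
A=np.linspace(0,2*np.pi,120)
def ov(f,out,tcp,yaw,cc=(.5183,.2003),kth=38.,box=(220,120,420,320),dz=.0183,S=3):
    d=load(f); x0,y0,x1,y1=box; i=cv2.resize(d['frame'][y0:y1,x0:x1],None,fx=S,fy=S,interpolation=cv2.INTER_CUBIC)
    def dr(P,col): cv2.polylines(i,[((proj(d,P)-[x0,y0])*S).astype(int).reshape(-1,1,2)],True,col,1)
    c=np.array(tcp[:2]); zt=tcp[2]-dz+.013
    dr(np.c_[c[0]+.03*np.cos(A),c[1]+.03*np.sin(A),0*A+zt],(0,0,255))
    def slots(c,th,r0,r1,w,z,col):
        for o in(0,130,235):
            a=np.radians(th+o); u=np.array([np.cos(a),np.sin(a)]);v=np.array([-u[1],u[0]])
            dr([list(np.array(c)+u*p+v*q)+[z] for p,q in((r1,w),(r0,w),(r0,-w),(r1,-w))],col)
    slots(c,yaw,.0205,.03,.0055,zt,(255,0,0))
    dr(np.c_[cc[0]+.0315*np.cos(A),cc[1]+.0315*np.sin(A),0*A+.032],(0,255,255))
    slots(cc,kth,.0225,.0315,.0035,.039,(0,255,255))
    cv2.imwrite('pics/'+out+'.png',i)
E
python3 - <<'E'
from ov import *
ov('w5','ow5',(.518,.1986,.085),38.0)
E
```

```text
(no output)
```

View pics/ow5.png

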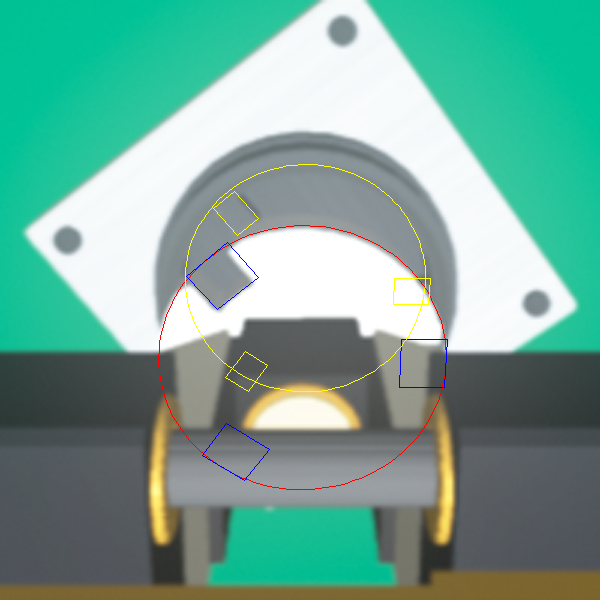

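```bash
python3 -m handwheel '[[-0.5,-1,10,0],[-0.5,-1,22,0],[-0.5,-1,22,0],[-0.5,-1,22,0]]'; python3 - <<'E'
from h import *
goto([.5183,.2003,.055],38)
E
```

```text
clock: 7.03
eef_pos: [0.5181, 0.2001, 0.0642]
ee_rot: [0.005, 0.945, 0.326, 0.008]
contact_force: [0.2, -0.8, -0.8]
finger_gap: 0.257
t 7.03 tcp [0.5181 0.2001 0.0642] yaw 38.02 gap 0.257 F [ 0.22 -0.84 -0.76] j [-0.67  0.51  0.27  1.95 -0.19  0.69  0.37]
  row: [ 0.2 -0.2  9.2] turn 0.02
```

```bash
python3 -m handwheel '[[0,0,2,0],[0,0,4,0],[0,0,5,0],[0,0,5,0],[0,0,5,0]]'; python3 -m handwheel '[[0,0,1,0],[0,0,2,0],[0,0,2,0],[0,0,2,0]]'; python3 - <<'E'
from h import *
goto([.5183,.2003,.055],38)
E
```

```text
clock: 7.45
eef_pos: [0.5183, 0.2001, 0.0593]
ee_rot: [0.005, 0.945, 0.326, 0.008]
contact_force: [-0.7, 0.2, -0.3]
finger_gap: 0.259
clock: 7.78
eef_pos: [0.5182, 0.2001, 0.0572]
ee_rot: [0.005, 0.945, 0.326, 0.008]
contact_force: [0.0, 0.2, -2.0]
finger_gap: 0.259
t 7.78 tcp [0.5182 0.2001 0.0572] yaw 38.01 gap 0.259 F [ 0.03  0.17 -2.03] j [-0.66  0.52  0.26  1.95 -0.19  0.68  0.38]
  row: [ 0.2 -0.2  2.2] turn 0.01
```

```bash
python3 -m handwheel '[[0,0,0.5,0],[0,0,1,0],[0,0,1,0],[0,0,1,0]]'; python3 -m handwheel '[[0,0,0.5,0],[0,0,1,0],[0,0,1,0],[0,0,1,0]]';python3 -m handwheel '[[0,0,0,0],[0,0,0,0]]'
```

```text
clock: 8.12
eef_pos: [0.5183, 0.2001, 0.0562]
ee_rot: [0.005, 0.945, 0.326, 0.008]
contact_force: [0.8, 0.8, -1.0]
finger_gap: 0.262
clock: 8.45
eef_pos: [0.5182, 0.2, 0.0552]
ee_rot: [0.005, 0.945, 0.326, 0.008]
contact_force: [0.3, -0.2, -1.3]
finger_gap: 0.26
clock: 8.62
eef_pos: [0.5182, 0.2, 0.0552]
ee_rot: [0.005, 0.945, 0.326, 0.008]
contact_force: [1.0, -0.0, -2.2]
finger_gap: 0.261
```

```bash
python3 -m handwheel '[[0,0,0.7,0],[0,0,1.4,0],[0,0,1.5,0],[0,0,1.5,0]]'; python3 -m handwheel '[[0,0,0.5,0],[0,0,1,0],[0,0,1.5,0],[0,0,1.5,0]]';python3 -m handwheel '[[0,0,0,0],[0,0,0,0]]'
```

```text
clock: 8.95
eef_pos: [0.5182, 0.2, 0.0536]
ee_rot: [0.005, 0.945, 0.326, 0.008]
contact_force: [-0.3, -1.0, -0.4]
finger_gap: 0.26
clock: 9.28
eef_pos: [0.5182, 0.2, 0.052]
ee_rot: [0.005, 0.945, 0.326, 0.007]
contact_force: [0.2, 0.8, 0.3]
finger_gap: 0.256
clock: 9.45
eef_pos: [0.5182, 0.2, 0.052]
ee_rot: [0.005, 0.945, 0.326, 0.007]
contact_force: [-0.0, -0.3, -1.1]
finger_gap: 0.261
```

```bash
python3 -m handwheel '[[0,0,0.5,0],[0,0,1,0],[0,0,1,0],[0,0,1,0]]'; python3 -m handwheel '[[0,0,0.3,0],[0,0,0.7,0],[0,0,1,0],[0,0,1,0]]';python3 - <<'E'
from h import *
for k in range(3): print(vision.get_image('top')['fx']>0, readout.get_state()['contact_force'])
shot('wrist','w6'); shot('side','s6');goto([.5183,.2003,.05],38)
i=cv2.imread('pics/w6.png')[120:320,220:420]; j=cv2.imread('pics/s6.png')[220:330,140:250]
cv2.imwrite('pics/c6.png',np.hstack([cv2.resize(i,(400,400)),cv2.resize(j,(400,400))]))
E
```

```text
clock: 9.78
eef_pos: [0.5182, 0.2, 0.0509]
ee_rot: [0.005, 0.945, 0.326, 0.007]
contact_force: [0.4, -0.1, -0.9]
finger_gap: 0.261
clock: 10.12
eef_pos: [0.5182, 0.2, 0.0501]
ee_rot: [0.005, 0.945, 0.326, 0.007]
contact_force: [-0.5, 0.5, 3.3]
finger_gap: 0.26
True [-1.40530124 -1.17378957  3.05328032]
True [-1.01548493 -0.73133271  2.32622765]
True [-1.90706009 -0.54505993  4.144318  ]
t 10.37 tcp [0.5182 0.2    0.05  ] yaw 38.01 gap 0.26 F [-0.34  0.2   2.83] j [-0.66  0.53  0.26  1.96 -0.2   0.66  0.38]
  row: [ 0.2 -0.2  0. ] turn 0.01
```

View pics/c6.png

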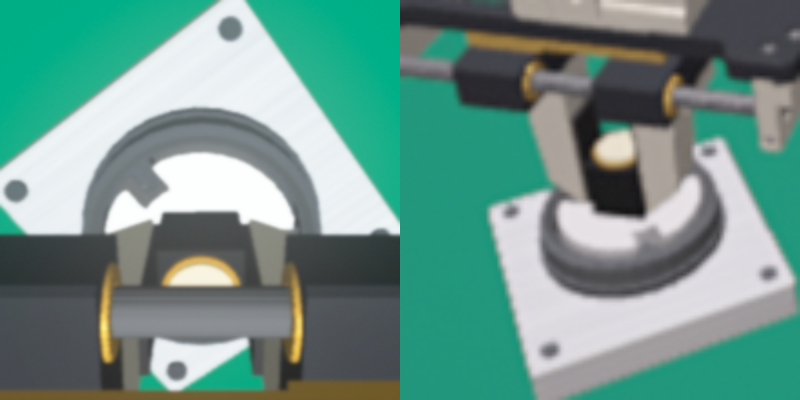

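Floor contact comes at TCP z 0.0501, which matches the predicted home height of 0.0503. The wrist crop shows a key sitting in the notch at about (150,180), and the side crop shows the disc flush with the rim. I'll let go.

```bash
python3 -m handwheel '[[0,0,0,0],[0,0,0,0],[0,0,0,0],[0,0,0,0],[0,0,0,0]]' 0.2; python3 -m handwheel '[[0,0,0,0],[0,0,0,0],[0,0,0,0]]'; python3 - <<'E'
from h import *
shot('side','s7');cv2.imwrite('pics/c7.png',cv2.resize(cv2.imread('pics/s7.png')[200:340,120:280],(640,560)))
goto([.5183,.2003,.13],38)
E
```

```text
clock: 10.78
eef_pos: [0.5182, 0.1999, 0.0499]
ee_rot: [0.005, 0.945, 0.326, 0.007]
contact_force: [0.2, -0.4, -1.7]
finger_gap: 0.569
clock: 11.03
eef_pos: [0.5182, 0.1999, 0.0499]
ee_rot: [0.005, 0.945, 0.326, 0.007]
contact_force: [0.1, 0.0, 0.8]
finger_gap: 0.601
t 11.08 tcp [0.5182 0.2    0.0499] yaw 38.01 gap 0.599 F [-0.35 -0.37 -0.45] j [-0.66  0.53  0.26  1.96 -0.2   0.66  0.38]
  row: [  1.2   0.9 -80.1] turn 0.01
```

View pics/c7.png

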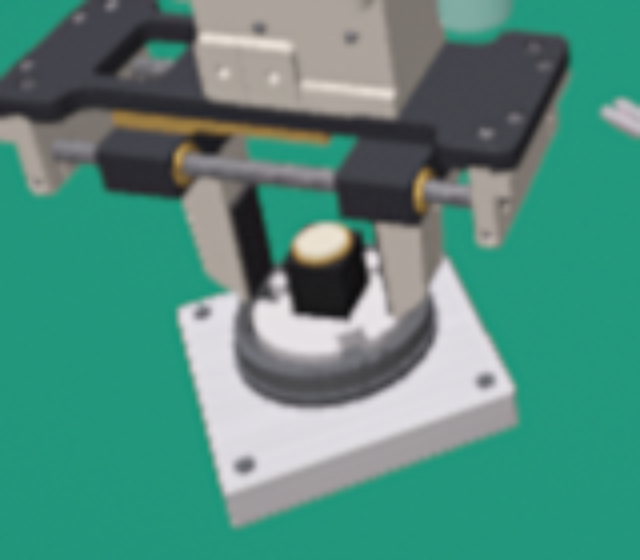

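The side view shows both fingers clear of the housing and the carrier flat in the cup, housing top at about (322,243). I'll lift straight up and then back to view it.

```bash
python3 -m handwheel '[[1,1,-20,0],[1,1,-50,0],[1,1,-80,0],[1,1,-80,0],[1,1,-80,0]]'; python3 -m handwheel '[[0,60,0,0],[0,60,0,0],[0,60,0,0],[0,60,0,0]]'; python3 - <<'E'
from h import *
import ov
shot('wrist','w8'); shot('side','s8')
ov.ov('w8','ow8',(.5182,.2,.0503),38.0,box=(200,20,400,220))
i=cv2.imread('pics/s8.png')[210:340,130:270]; w=cv2.imread('pics/w8.png')[20:220,200:400]
cv2.imwrite('pics/c8.png',np.hstack([cv2.resize(w,(400,400),interpolation=cv2.INTER_CUBIC),cv2.resize(i,(400,400),interpolation=cv2.INTER_CUBIC)])); goto([.5183,.2003,.13],38)
E
```

```text
clock: 11.5
eef_pos: [0.5194, 0.2007, 0.1316]
ee_rot: [0.004, 0.945, 0.326, 0.009]
contact_force: [0.7, 0.0, -1.2]
finger_gap: 0.603
clock: 11.83
eef_pos: [0.5563, 0.1519, 0.1314]
ee_rot: [0.005, 0.946, 0.324, 0.008]
contact_force: [0.1, 0.5, -0.6]
finger_gap: 0.6
t 11.93 tcp [0.5553 0.1539 0.1315] yaw 38.05 gap 0.596 F [0.81 0.19 0.52] j [-0.59  0.45  0.3   1.84 -0.16  0.86  0.46]
  row: [ -0.6 -59.3   0.7] turn 0.05
```

View pics/c8.png

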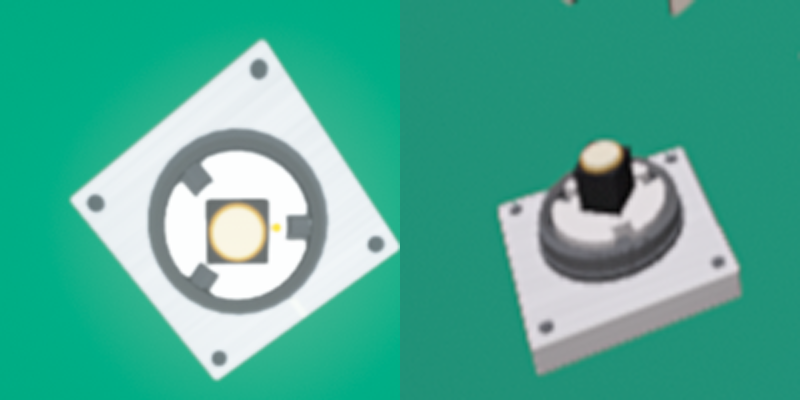

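View pics/ow8.png

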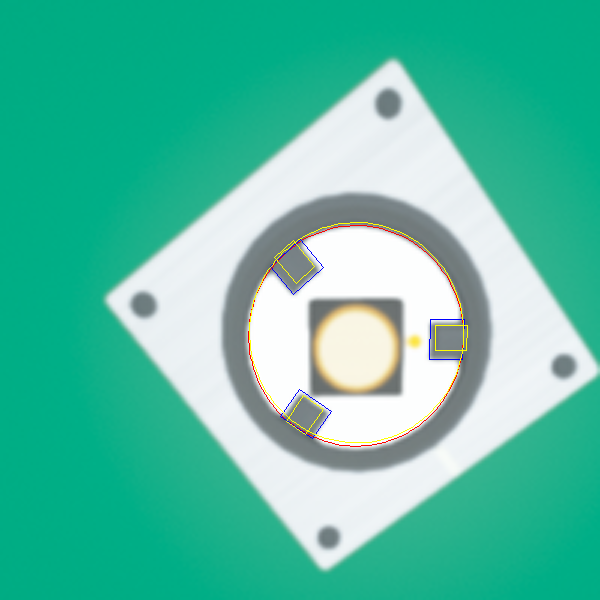

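The carrier matches the home model: notches over the keys, disc centred, nothing touching. I'll hand it in.

```bash
python3 -c "
from h import *
print(bot.sign_off())"
```

```text
the job is handed in; nothing more can be done
None
```

The carrier is seated fully home in the nest, released, and the job was handed in at about 12 s of the 58 s allowed (no verdict is reported).

- **What I did:** I took the silver carrier from the leftmost tray, holding it by its housing. I measured the key ring at about 38° in the world frame, about 0.93 rad from the white mark, from the wrist pictures. I lowered the carrier already turned to that angle, so the notches went straight over the keys and no turning search on the keys was needed.
- **Height and force:** The floor was met with the TCP at z ≈ 0.050 m, against a predicted 0.0503 m. The push then read about 2–4 N on a noisy sensor, far below 25 N.
- **Last pictures:** The disc lies centred and flat inside the cup, with all three keys in the notches. The fingers are clear and the arm is up and away.
- **Not rechecked:** I did not take a last picture to measure the jar, cap and tweezers. No unexpected force showed on the way, and every move over or near them was at least 65 mm above the table.

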